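# Two counted turns of the pellet meter

## Task

Dry-run the empty pellet meter: first slide its outlet gate fully open by the yellow knob, then turn the red-handled crank clockwise seen from above; it runs slack until you feel it bite, and counted from the bite the roller inside must get exactly two full turns, no more. Then slide the gate fully shut again and let go. Hold the plastic handles lightly, never turn the roller backwards, and leave the things standing around the meter where they are.

Things in the scene. Friction and masses are not known exactly. Their poses are not given: they have to be found in the camera images.
- meter: Green hand-cranked pellet meter, fixed to the bench. Origin at table height under the crank axis, z up. Box 150 x 150 mm on a 170 mm square foot, top at z 120 mm. Along -y a low side chute (x -75 to 75, y -75 to -220 mm, tallest rim z 77 mm) carries the outlet gate. Along +y a closed white hopper with blue lid, 122 mm across, centred at y 160 mm, top z 175 mm.
- crank_axis (a point): Point on the vertical crank axis, 190 mm above the table, fixed to the meter. Clockwise from above the crank first runs slack (under 1 N at the handle) for 35 to 295 degrees, unseen, different each time; then it bites and resists with about 10 N at the handle. Backing off reopens the slack (up to 330 degrees) and leaves the roller; further back would turn the roller backwards. No end stop.
- crank_knob (a point): Middle of the red upright handle on the crank arm, 60 mm from the axis, 190 mm above the table, at any angle. 27 mm in diameter, 58 mm tall (29 mm above and below this point). It spins freely on its pin, so it can be held at a fixed gripper yaw all the way round. Steel arm below it, top 159 mm above the table. Plastic: stands 55 N from each finger, grip with 20 to 35 N.
- gate_knob (a point): Middle of the yellow knob on the outlet gate, 103 mm above the table: round, 22 mm in diameter, 36 mm tall (18 mm above and below this point), plastic, stands 55 N from each finger: grip with about 20 to 35 N. Clear all round above the chute; the nearest point of the crank handle's circle is 80 mm from it.
- gate (a joint): Aluminium outlet gate sliding level along the meter's +x: 0 = shut (as at the start), 0.045 m = fully open, firm stops at both ends, stays where it is left. It takes about 3 N to move. Open it shows a black hole at its -x end.
- follower_nut (a point): Small nut closed up inside the meter, invisible and out of reach, that records the roller's turns: starts at x = 50 mm, z = 50 mm in the meter's frame and creeps 0.4 mm along the meter's +x per forward roller turn, far less than the noise of its measured pose. Of no use for counting.
- shoe_last: Cream shoe last, 225 x 70 mm, 97 mm tall, standing loose on its sole beyond the chute (meter -y). Bystander. Origin under its middle, x towards the toe.
- eyelet_jar: Loose amber jar with black lid, 56 mm across, 85 mm tall, beside the chute at the meter's +x. Bystander. Origin at the centre of its underside.
- spanner: Loose steel spanner lying flat on the bench in front of the meter (meter +x), along the meter's y. Bystander. Origin under its middle.

How it is judged (in metres and radians):
On the way, in this order (a step that is already met when the one before it is completed fails the run):
1. the gate is slid open, at least 40 of its 45 mm (value of joint gate above 0.04 m), for 0.2 s.
2. the roller has been driven two turns forward from the bite (at least 1.93) (x of follower_nut in the frame of meter above 0.050772 m), for 0.2 s.
At the end, for the whole second after the job is handed in: The roller has been driven 2 turns forward in all, within 0.07 turn (25 degrees) either way; the gate is shut to within 4 mm; shoe last, jar and spanner stand within 20 mm of where they were; nothing is held (x of follower_nut in the frame of meter between 0.050772 and 0.050828 m and value of joint gate below 0.004 m and distance of each of shoe_last, eyelet_jar, spanner from where it was at the start of the episode below 0.02 m); the robot touches nothing.
It fails at once if the crank handle is squeezed or wrenched (over 110 N in all from the fingers) (contact force between the fingers and crank above 110 N).
It fails at once if the gate is squeezed or rammed (over 110 N in all from the fingers) (contact force between the fingers and gate above 110 N).
It fails at once if the roller is turned backwards past its start (0.07 turn) (x of follower_nut in the frame of meter below 0.049972 m).
It fails at once if the roller is driven while the gate is not open (less than 30 mm) (x of follower_nut in the frame of meter between 0.05004 and 0.05075 m and value of joint gate below 0.03 m).
It fails at once if the shoe last, jar or spanner is shoved away (20 mm) (distance of any of shoe_last, eyelet_jar, spanner from where it was at the start of the episode above 0.02 m).
It also fails if it takes over 70 s, if anything falls off the work surface, if the arm or the gripper's body presses on something with over 40 N, if the wrist force passes 120 N, or if a joint passes its speed limit or range.

## Robot

A 6-joint arm with a two-finger parallel gripper is mounted at the origin on the work surface. World frame = base frame: x ahead of the robot, y to its left, z up, the work surface at z = 0. Lengths are in mm, angles in rad, forces in N, time in s.
With the tool pointing down it reaches from about 350 to 725 mm from the base axis. Payload 4.3 kg.
Tool frame: the origin (TCP) lies between the finger pads; the fingertips stand 8 mm ahead of it and the grasp point (between the pads) lies 11 mm behind it; z points along the fingers, y is the line along which they close (so a half turn about z gives the same grasp; the last joint's range is limited). The gripper opens to 85 mm and grips with 20 to 120 N. Pads are 22 mm wide; open, the fingers measure 114 mm over their backs; the gripper's body (76 mm by 85 mm) begins 54 mm behind the grasp point. The pads swing forward as they close: fully open they stand 13 mm farther back than shut.
Start: joints at [-1.369, 0.377, 0.081, 1.274, 0, 1.46], TCP at [176.405, -547.309, 239.329] pointing down, gripper open.
Joint ranges: [-2.72, 2.72], [-0.84, 1.66], [-1.02, 1.22], [-1.77, 2.12], [-1.37, 1.28], [-3.14, 3.14]. Speed limits (rad/s): [2.57, 2.57, 3.14, 3.14, 3.14, 3.14].

## Interface

Orientations are given as a rotation vector (axis times angle).
In Python, from bench import * gives the robot as it stands.
- The arm moves only by the tool servo_tool, never from a script. Its arguments are lists of equal length, an entry for each row: "offset": the shift along the world's x, y, z in units of 50 mm (1.0 is 50 mm), a list of three; "twist": the turn, a rotation vector about the world's x, y, z in degrees, a list of three; "gripper": the finger opening in mm, from 0 to 85.4. A call has 1 to 8 rows; each row shifts and turns the commanded pose from where the row before left it; what a row does not reach is not made up. A row lasts 1/8 s, in which the tool goes at most 62.5 mm and 10.7 degrees, less where a joint would pass 70% of its speed; a pose out of reach is approached as far as the arm can. A call is refused whole if a number of a shift passes 1 or a number of a turn 10.7, either way. A call with a gripper value outside its range is refused whole. The fingers move at their own pace and stop on an object; "squeeze" is the grip in N (left out, the last holds). Time passes only in rows, so rows that do not move let the fingers close. It gives the time, the measured TCP pose, the force, the opening and the grip force at its end, in the units of the state.
- get_obs(): the state, without advancing time (a new reading comes with each control period).
- read_camera(name): name is "scene" or "side" or "wrist"; returns a dict with "image" (400x640x3 uint8, blue, green, red), "K" (3x3 intrinsics, pixels), "camera_from_world" (4x4, takes a point from world to camera coordinates); the wrist camera has in their place "T_tool_cam" (4x4, takes a point from camera to tool coordinates, whose origin is the TCP and whose axes are the flange's). Camera axes: x right, y down, z forward; pixel columns grow to the right and rows downward; lengths in mm; the calibration is good to about 2 mm. A picture is of the moment at which its call begins: read the wrist's pose just before it. There is no depth.
- job_done(): hands the job in; it is judged then, once.
The state is a dict: "clock": time; "qpos": joint angles; "joint_vel": joint speeds; "effort": joint torques, N m; "tool_pos": TCP position; "tcp_rot": TCP orientation; "force": force on the tool from outside, world axes, zero at the start; "moment": the same for the moment, N m; "width": opening from 0.0 (shut) to 1.0 (fully open); "grasp_force": force on a finger pad.
Only numpy, scipy, OpenCV 4.12 (cv2) and the standard library are available. Lean on these libraries where they do the work, as an engineer would, in place of code of your own. Each camera call takes 0.05 s, during which the arm holds its last target. There are 200 camera calls.

## Working session

There is one attempt and no reset: what is moved stays moved. The work goes in short steps, Python scripts to look and compute and a tool call to move; the robot and the scene stay as the last step left them, time stands still between calls to the robot, and variables do not carry over. Pictures are saved under pics/ and viewed, at most 10 in all, crops included, and the job is handed in when it is done.

Besides the shell and the picture viewer there is one more tool, called after "Call:" as name(argument=value, ...), one argument or row to a line, values as JSON. servo_tool: Moves the arm, as the interface text tells. Its arguments: {"type":"object","properties":{"offset":{"type":"array"},"twist":{"type":"array"},"gripper":{"type":"array"},"squeeze":{"type":"number"}},"required":["offset","twist","gripper"]}

```bash
mkdir -p pics; ls; cat > h.py <<'E'
import numpy as np, cv2
from bench import *
from scipy.spatial.transform import Rotation as R
def cam(n):
    o=get_obs(); c=read_camera(n); 
    if n=="wrist":
        T=np.eye(4);T[:3,:3]=R.from_rotvec(o["tcp_rot"]).as_matrix();T[:3,3]=o["tool_pos"]
        c["wc"]=T@np.array(c["T_tool_cam"])
    else: c["wc"]=np.linalg.inv(np.array(c["camera_from_world"]))
    return c
def ray(c,p):
    d=c["wc"][:3,:3]@np.linalg.solve(np.array(c["K"]),[p[0],p[1],1.]); return c["wc"][:3,3],d/np.linalg.norm(d)
def plane(c,p,z):
    o,d=ray(c,p); return o+d*(z-o[2])/d[2]
def tri(l):
    A=0;b=0
    for c,p in l:
        o,d=ray(c,p);P=np.eye(3)-np.outer(d,d);A=A+P;b=b+P@o
    return np.linalg.solve(A,b)
def proj(c,X):
    q=np.linalg.inv(c["wc"])@np.append(X,1);q=np.array(c["K"])@q[:3];return q[:2]/q[2]
E
python3 - <<'E'
from h import *
print(get_obs())
for n in ("scene","side","wrist"):
    c=cam(n);cv2.imwrite(f"pics/{n}0.png",c["image"]);print(n,c["wc"].round(2).tolist(),c["K"])
E
```

```text
pics
{'clock': 0.0, 'qpos': array([-1.36930694e+00,  3.78095378e-01,  7.96271288e-02,  1.27438589e+00,
       -8.65986879e-06,  1.46050981e+00]), 'joint_vel': array([-6.58832724e-04,  8.18261665e-05, -6.04472571e-04, -5.22360465e-04,
       -2.65437632e-06,  2.49546174e-04]), 'effort': array([-2.29913885e-04, -4.63603663e+01,  2.69874072e+01,  2.07322079e-02,
       -6.67483459e-05, -7.91755866e-06]), 'tool_pos': array([ 176.26376785, -546.65043779,  238.34287774]), 'tcp_rot': array([-3.10146753e+00, -4.87436247e-01,  1.60834721e-04]), 'force': array([-0.10240599, -0.16773224, -0.69579515]), 'moment': array([-0.06681013,  0.04594276, -0.02022229]), 'grasp_force': 0.0, 'width': 1.0028904443038578}
scene [[-0.23, 0.77, -0.6, 1110.96], [0.97, 0.18, -0.14, 43.65], [0.0, -0.62, -0.79, 802.89], [0.0, 0.0, 0.0, 1.0]] [[386.56824902   0.         306.15309655]
 [  0.         386.56824902 198.68308196]
 [  0.           0.           1.        ]]
side [[-0.86, -0.31, 0.41, 295.56], [-0.51, 0.48, -0.71, 462.1], [0.02, -0.82, -0.57, 580.22], [0.0, 0.0, 0.0, 1.0]] [[362.80816986   0.         327.16773048]
 [  0.         362.80816986 203.02639574]
 [  0.           0.           1.        ]]
wrist [[0.31, -0.91, -0.29, 250.91], [-0.95, -0.29, -0.09, -523.79], [-0.0, 0.31, -0.95, 373.18], [0.0, 0.0, 0.0, 1.0]] [[291.56572133   0.         317.75166188]
 [  0.         291.56572133 202.72679247]
 [  0.           0.           1.        ]]
```

View pics/scene0.png

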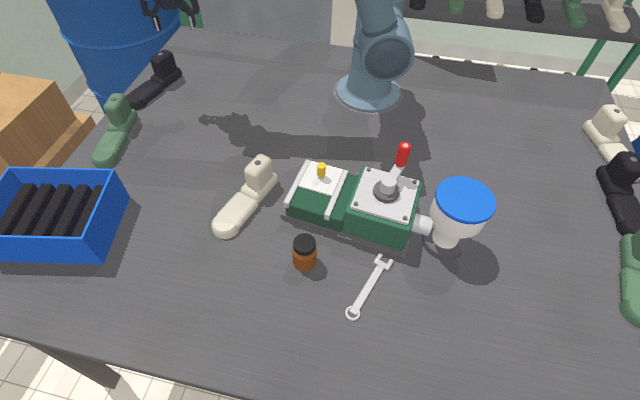

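View pics/side0.png

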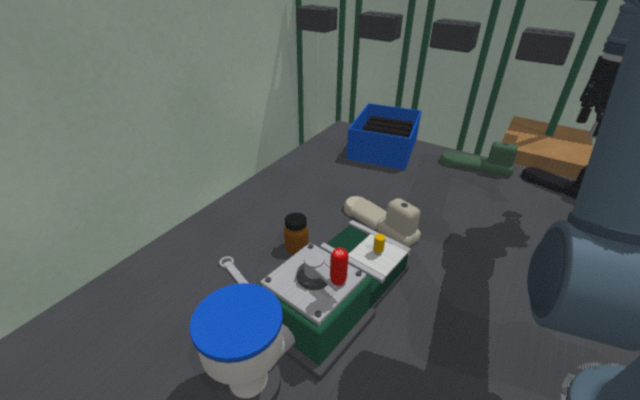

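The scene view shows the red handle at about (402,153), yellow knob (321,171), hub (386,185) and blue lid (463,200). In the side view they are at (339,265), (379,244), (314,262) and (238,321). Next I segment and triangulate them.

```bash
cat >> h.py <<'E'
LIM={"red":((0,8),(150,80)),"yel":((20,32),(150,120)),"blue":((104,112),(200,120))}
def blob(c,k,roi=None):
    h=cv2.cvtColor(c["image"],cv2.COLOR_BGR2HSV);(a,b),(s,v)=LIM[k]
    m=cv2.inRange(h,(a,s,v),(b,255,255))
    if roi: z=np.zeros_like(m);x0,y0,x1,y1=roi;z[y0:y1,x0:x1]=1;m=m*z
    n,l,st,ce=cv2.connectedComponentsWithStats(m)
    i=1+np.argmax(st[1:,4]);q=np.argwhere(l==i)[:,::-1]
    r=cv2.minAreaRect(q.astype(np.float32))
    return np.array(r[0]),st[i].tolist(),ce[i]
E
python3 - <<'E'
from h import *
s=cam("scene");d=cam("side")
for k,r1,r2 in (("red",(370,130,430,180),(300,230,370,300)),("yel",(300,150,340,190),(360,220,400,270)),("blue",(420,170,500,230),(180,270,290,370))):
    a=blob(s,k,r1);b=blob(d,k,r2);print(k,a,b,"tri",tri([(s,a[0]),(d,b[0])]).round(1))
print("hub",tri([(s,(387,181)),(d,(314,258))]).round(1))
for n,c,p in (("jar s",s,(305,243)),("jar d",d,(296,221))): print(n,plane(c,p,85).round(1))
for p in ((257,164),(228,226)): print("last",plane(s,p,90).round(1))
for p in ((352,313),(385,262)): print("span",plane(s,p,5).round(1))
E
```

```text
red (array([402.20004272, 153.90000916]), [395, 142, 16, 25, 239], array([402.13807531, 154.21338912])) (array([339. , 265.5]), [331, 247, 17, 38, 484], array([338.49793388, 266.12809917])) tri [473.6 114.8 194.9]
yel (array([321., 169.]), [318, 162, 7, 15, 96], array([321.01041667, 169.21875   ])) (array([379.5, 242.5]), [375, 234, 10, 18, 83], array([380.12048193, 239.07228916])) tri [478. -64. 106.]
blue (array([475., 223.]), [474, 223, 3, 1, 3], array([475., 223.])) (array([235.64709473, 321.08828735]), [190, 284, 93, 75, 5346], array([235.76430976, 321.27085672])) tri [576.3 264.5 145.7]
hub [531.7  92.6 163. ]
jar s [680.1 -56.6  85. ]
jar d [673.1 -54.7  85. ]
last [ 484.2 -226.7   90. ]
last [ 679.1 -232.4   90. ]
span [778.8  69.4   5. ]
span [639.9 125.4   5. ]
```

Call:
servo_tool(
  offset=[
    [0.4,0.6,0.7],
    [0.5,0.8,0.7],
    [0.5,0.9,0.6],
    [0.5,0.9,0],
    [0.5,0.9,0],
    [0.5,0.9,0],
    [0.5,0.9,0],
    [0.5,0.9,0],
  ],
  twist=[
    [0,0,8],
    [0,0,8],
    [0,0,8],
    [0,0,8],
    [0,0,8],
    [0,0,8],
    [0,0,8],
    [0,0,8],
  ],
  gripper=[85,85,85,85,85,85,85,85],
  squeeze=25,
)

```text
clock: 1.25
tool_pos: [371.9, -205.8, 339.4]
tcp_rot: [2.369, 2.063, 0.0]
force: [0.9, 0.9, 1.0]
width: 0.999
grasp_force: 0.0
```

Call:
servo_tool(
  offset=[
    [0.6,0.9,0],
    [0.6,0.9,0],
    [0.5,0.9,0],
    [0.2,0.6,0],
    [0,0,0],
  ],
  twist=[
    [0,0,0],
    [0,0,0],
    [0,0,0],
    [0,0,0],
    [0,0,0],
  ],
  gripper=[85,85,85,85,85],
)

```text
clock: 1.88
tool_pos: [466.7, -40.6, 339.1]
tcp_rot: [-2.369, -2.063, 0.0]
force: [-0.1, -0.3, -0.2]
width: 0.995
grasp_force: 0.0
```

```bash
python3 - <<'E'
from h import *
o=get_obs();print(o["clock"],o["tool_pos"].round(1),o["tcp_rot"].round(3),o["qpos"].round(2),o["force"])
w=cam("wrist");cv2.imwrite("pics/w1.png",w["image"]);print(w["wc"].round(3).tolist())
E
```

```text
1.875 [466.7 -40.6 339.1] [-2.369 -2.063  0.   ] [-0.22  0.15  0.04  1.46  0.    1.49] [-0.09502955 -0.26498314 -0.17423175]
[[0.99, -0.131, -0.042, 477.044], [-0.138, -0.942, -0.306, 36.586], [0.0, 0.309, -0.951, 473.852], [0.0, 0.0, 0.0, 1.0]]
```

View pics/w1.png

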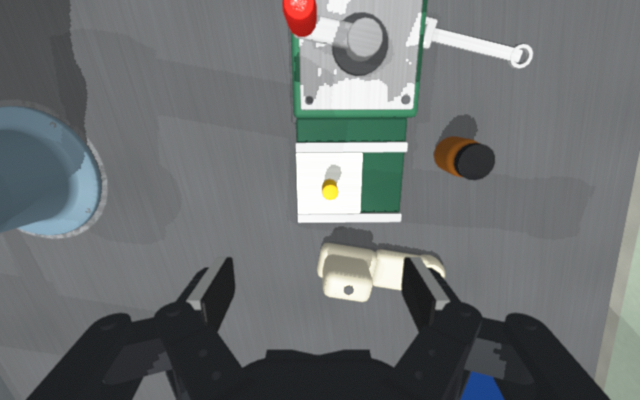

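Wrist view: yellow knob at (330,190), rails along the image rows (297–407,147), (298–400,217), red handle at (299,15), hub near (366,38), box top front edge (295–417,115). A second view from further along +y comes next.

```bash
python3 - <<'E'
from h import *
w=cam("wrist");np.save("w1.npy",w,allow_pickle=True)
E
```

Call:
servo_tool(
  offset=[
    [0.4,0.9,0],
    [0.3,0.9,0],
    [0,0,0],
    [0,0,0],
  ],
  twist=[
    [0,0,0],
    [0,0,0],
    [0,0,0],
    [0,0,0],
  ],
  gripper=[85,85,85,85],
)

```text
clock: 2.48
tool_pos: [501.1, 46.4, 339.3]
tcp_rot: [2.374, 2.056, -0.001]
force: [1.0, -0.5, -0.0]
width: 0.991
grasp_force: 0.0
```

```bash
sed -i 's/"yel":((20,32),(150,120))/"yel":((20,32),(120,100))/; s/(104,112),(200,120)/(98,116),(150,60)/' h.py; python3 - <<'E'
from h import *
w=cam("wrist");np.save("w2.npy",w,allow_pickle=True);cv2.imwrite("pics/w2.png",w["image"])
E
```

```text
(no output)
```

View pics/w2.png

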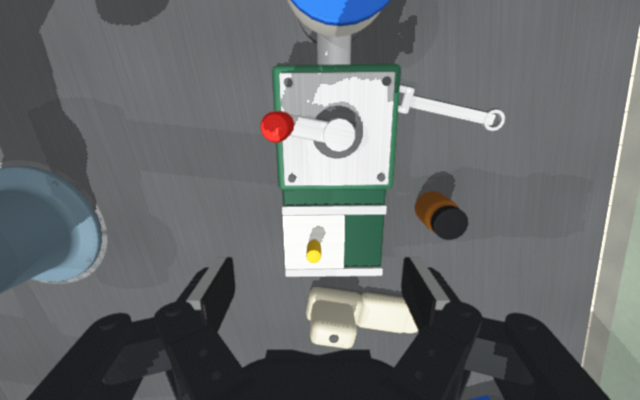

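Screws at (288,83), (387,81), (292,177), (381,177); handle (277,127); knob (314,251); hub top (339,134).

```bash
python3 - <<'E'
from h import *
w1=np.load("w1.npy",allow_pickle=True).item();w2=np.load("w2.npy",allow_pickle=True).item();s=cam("scene");d=cam("side")
Y=[(c,blob(c,"yel",r)[0]) for c,r in ((w1,(310,170,350,210)),(w2,(300,230,330,270)),(s,(300,150,340,190)),(d,(360,220,400,270)))]
for y in Y: print(y[1])
X=tri(Y);print("yel",X.round(1),tri(Y[:2]).round(1),tri(Y[2:]).round(1),[(proj(c,X)-p).round(1).tolist() for c,p in Y])
Rr=[(c,blob(c,"red",r)[0]) for c,r in ((w2,(250,100,300,150)),(s,(370,130,430,180)),(d,(300,230,370,300)))]
X=tri(Rr);print("red",X.round(1),tri(Rr[1:]).round(1),[(proj(c,X)-p).round(1).tolist() for c,p in Rr])
S=[plane(w2,p,120) for p in ((288,83),(387,81),(292,177),(381,177))];C=[plane(w2,p,120) for p in ((274,67),(400,66),(280,188),(394,188))]
for Q in (S,C):
    Q=np.array(Q);print(Q.round(1).tolist(),"ctr",Q.mean(0).round(1)); 
    for a,b in ((0,1),(2,3),(2,0),(3,1)): v=Q[b]-Q[a];print(np.degrees(np.arctan2(v[1],v[0])).round(1),np.linalg.norm(v).round(1))
for p,q in (((283,210),(386,210)),((286,272),(382,271))):
    a=plane(w2,p,77);b=plane(w2,q,77);v=b-a;print("rail",a.round(1),b.round(1),np.degrees(np.arctan2(v[1],v[0])))
print("hubtop",tri([(w2,(341,131)),(s,(388,180)),(d,(315,257))]).round(1))
print("lid",tri([(s,(463,200)),(d,(237,321))]).round(1))
E
```

```text
[330. 188.]
[313.5 251. ]
[320.72558594 169.46949768]
[378.77999878 242.53997803]
yel [479.  -64.7 105.2] [478.7 -65.6 103.9] [479.3 -64.2 105.4] [[0.1, -0.5], [0.2, -0.1], [-0.2, -0.2], [0.1, 0.1]]
red [472.6 114.5 194. ] [473.4 114.9 194.1] [[1.2, -1.0], [-0.3, -0.4], [0.4, 0.3]]
[[482.6, 154.8, 120.0], [593.1, 140.9, 120.0], [468.7, 47.4, 120.0], [578.0, 31.6, 120.0]] ctr [530.6  93.7 120. ]
-7.2 111.4
-8.2 110.5
82.6 108.2
82.1 110.3
[[470.1, 173.2, 120.0], [608.5, 154.2, 120.0], [451.4, 35.7, 120.0], [593.1, 15.2, 120.0]] ctr [530.8  94.6 120. ]
-7.8 139.6
-8.2 143.2
82.2 138.8
83.7 139.9
rail [442.3  -8.   77. ] [589.4 -29.3  77. ] -8.234174816970196
rail [ 428.6 -109.    77. ] [ 576.1 -128.6   77. ] -7.559184402050026
hubtop [531.   95.2 166.6]
lid [551.6 253.2 166.3]
```

Call:
servo_tool(
  offset=[
    [-0.15,-0.74,0],
    [-0.15,-0.74,-0.6],
    [-0.14,-0.74,-0.8],
    [0,0,-1],
    [0,0,-1],
    [0,0,-0.6],
    [0,0,0],
    [0,0,0],
  ],
  twist=[
    [0,0,0],
    [0,0,0],
    [0,0,0],
    [0,0,0],
    [0,0,0],
    [0,0,0],
    [0,0,0],
    [0,0,0],
  ],
  gripper=[60,60,60,60,60,60,60,60],
)

```text
clock: 3.62
tool_pos: [480.1, -64.0, 140.7]
tcp_rot: [2.373, 2.056, 0.002]
force: [-0.4, -0.8, 0.5]
width: 0.704
grasp_force: 0.0
```

```bash
python3 - <<'E'
from h import *
w=cam("wrist");o=get_obs();print(o["tool_pos"],o["tcp_rot"],o["width"])
b=blob(w,"yel");print(b,"expected",proj(w,[478.9,-64.9,105]));cv2.imwrite("pics/w3.png",w["image"])
E
```

```text
[480.68501952 -64.016995   141.16352594] [2.37192845 2.05576632 0.0027975 ] 0.7003673917641089
(array([316. , 239.5]), [299, 215, 35, 50, 1370], array([315.87810219, 239.80072993])) expected [316.59395285 237.77506386]
```

View pics/w3.png

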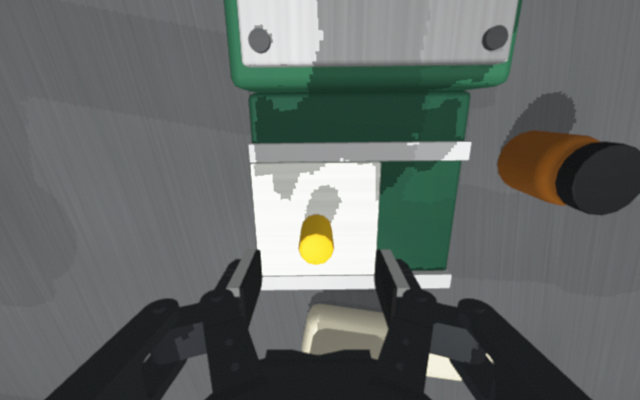

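The yellow knob at (316,240) is centred between the pads, with clear space around it. I'll go down and close.

Call:
servo_tool(
  offset=[
    [0,0,-0.5],
    [0,0,-0.4],
    [0,0,0],
    [0,0,0],
    [0,0,0],
    [0,0,0],
    [0,0,0],
    [0,0,0],
  ],
  twist=[
    [0,0,0],
    [0,0,0],
    [0,0,0],
    [0,0,0],
    [0,0,0],
    [0,0,0],
    [0,0,0],
    [0,0,0],
  ],
  gripper=[60,50,40,15,15,15,15,15],
  squeeze=25,
)

```text
clock: 4.68
tool_pos: [480.5, -63.6, 96.0]
tcp_rot: [2.372, 2.057, 0.002]
force: [-1.8, 0.5, 7.0]
width: 0.246
grasp_force: 25.7
```

Call:
servo_tool(
  offset=[
    [0.1,-0.014,0],
    [0.2,-0.028,0],
    [0.2,-0.028,0],
    [0.2,-0.028,0],
    [0.1,-0.014,0],
    [0.05,-0.007,0],
    [0,0,0],
  ],
  twist=[
    [0,0,0],
    [0,0,0],
    [0,0,0],
    [0,0,0],
    [0,0,0],
    [0,0,0],
    [0,0,0],
  ],
  gripper=[15,15,15,15,15,15,15],
)

```text
clock: 5.55
tool_pos: [523.2, -69.3, 96.0]
tcp_rot: [2.372, 2.057, 0.003]
force: [-0.4, 0.7, 6.9]
width: 0.247
grasp_force: 25.6
```

Call:
servo_tool(
  offset=[
    [0.03,-0.004,0],
    [0.02,-0.003,0],
    [0,0,0],
    [0,0,0],
  ],
  twist=[
    [0,0,0],
    [0,0,0],
    [0,0,0],
    [0,0,0],
  ],
  gripper=[15,15,15,15],
)

```text
clock: 6.05
tool_pos: [523.8, -69.4, 95.9]
tcp_rot: [-2.373, -2.058, 0.0]
force: [-5.8, 1.6, 10.9]
width: 0.251
grasp_force: 26.1
```

Call:
servo_tool(
  offset=[
    [-0.02,0,0],
    [0,0,0],
    [0,0,0.5],
    [0,0,1],
    [0,0,1],
    [-0.2,0.6,0.6],
    [-0.3,0.9,0.2],
    [-0.25,0.9,0],
  ],
  twist=[
    [0,0,0],
    [0,0,0],
    [0,0,0],
    [0,0,0],
    [0,0,0],
    [0,0,0],
    [0,0,0],
    [0,0,0],
  ],
  gripper=[45,50,50,50,50,50,50,50],
)

```text
clock: 7.05
tool_pos: [486.6, 51.3, 260.7]
tcp_rot: [2.373, 2.056, 0.004]
force: [0.3, -0.3, 0.2]
width: 0.585
grasp_force: 0.0
```

Call:
servo_tool(
  offset=[
    [-0.15,0.7,0],
    [-0.15,0.58,0],
    [0,0,0],
    [0,0,0],
  ],
  twist=[
    [0,0,0],
    [0,0,0],
    [0,0,0],
    [0,0,0],
  ],
  gripper=[50,50,50,50],
)

```text
clock: 7.55
tool_pos: [471.2, 113.9, 259.3]
tcp_rot: [2.373, 2.058, -0.0]
force: [1.1, -0.1, 0.2]
width: 0.589
grasp_force: 0.0
```

```bash
python3 - <<'E'
from h import *
w=cam("wrist");o=get_obs();print(o["tool_pos"],o["tcp_rot"],o["width"],o["force"])
cv2.imwrite("pics/w4.png",w["image"]);b=blob(w,"red");print(b,"expected",proj(w,[472.8,114.6,192]),"top",proj(w,[472.8,114.6,219]))
E
```

```text
[471.26554232 113.64876885 259.27672318] [ 2.37397399e+00  2.05686943e+00 -1.65622261e-04] 0.5843443473421797 [ 0.41237708 -0.20025271 -0.42153828]
(array([320.5, 222. ]), [302, 195, 38, 55, 1553], array([320.3734707 , 221.67739858])) expected [320.16817313 217.32114241] top [320.53645445 232.08342572]
```

View pics/w4.png

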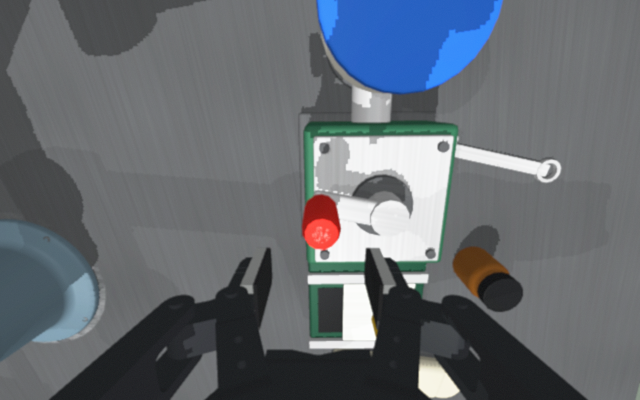

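The red handle's top at (321,236) is between the pads' columns, and the open gate shows a black hole at (328,310). I'll descend and grip.

Call:
servo_tool(
  offset=[
    [0.02,0,-0.8],
    [0.01,0,-0.75],
    [0,0,0],
    [0,0,0],
    [0,0,0],
    [0,0,0],
    [0,0,0],
  ],
  twist=[
    [0,0,0],
    [0,0,0],
    [0,0,0],
    [0,0,0],
    [0,0,0],
    [0,0,0],
    [0,0,0],
  ],
  gripper=[50,50,45,20,20,20,20],
  squeeze=28,
)

```text
clock: 8.48
tool_pos: [473.6, 114.4, 183.1]
tcp_rot: [2.372, 2.057, 0.004]
force: [1.2, -1.4, 4.4]
width: 0.309
grasp_force: 30.7
```

```bash
python3 - <<'E'
from h import *
o=get_obs();print(o["clock"],o["tool_pos"],o["width"],o["grasp_force"],o["force"],o["moment"])
c=np.array([530.8,94.4]);p=o["tool_pos"][:2];v=p-c;print(np.hypot(*v),np.degrees(np.arctan2(v[1],v[0])))
a0=np.arctan2(v[1],v[0])
# steps on r=60 circle, clockwise
for n in range(0,30):
    a=a0-np.radians(12)*n
    print(n,np.degrees(a).round(0),(60*np.array([np.cos(a-.2094)-np.cos(a),np.sin(a-.2094)-np.sin(a)])/50).round(3))
E
```

```text
8.475 [473.56618042 114.42016897 183.14517513] 0.3094795888766385 30.683568364474922 [ 1.24053119 -1.37029888  4.38778264] [-0.20437345  0.08672749 -0.02559633]
60.634291197375234 160.7203602424949
0 161.0 [0.107 0.227]
1 149.0 [0.152 0.2  ]
2 137.0 [0.19  0.164]
3 125.0 [0.22  0.121]
4 113.0 [0.24  0.072]
5 101.0 [0.25  0.021]
6 89.0 [ 0.249 -0.032]
7 77.0 [ 0.237 -0.083]
8 65.0 [ 0.214 -0.13 ]
9 53.0 [ 0.183 -0.172]
10 41.0 [ 0.143 -0.206]
11 29.0 [ 0.097 -0.231]
12 17.0 [ 0.047 -0.246]
13 5.0 [-0.006 -0.251]
14 -7.0 [-0.058 -0.244]
15 -19.0 [-0.107 -0.227]
16 -31.0 [-0.152 -0.2  ]
17 -43.0 [-0.19  -0.164]
18 -55.0 [-0.22  -0.121]
19 -67.0 [-0.24  -0.072]
20 -79.0 [-0.25  -0.021]
21 -91.0 [-0.249  0.032]
22 -103.0 [-0.237  0.083]
23 -115.0 [-0.214  0.13 ]
24 -127.0 [-0.183  0.172]
25 -139.0 [-0.143  0.206]
26 -151.0 [-0.097  0.231]
27 -163.0 [-0.047  0.246]
28 -175.0 [0.006 0.251]
29 -187.0 [0.058 0.244]
```

Call:
servo_tool(
  offset=[
    [0.088,0.19,0],
    [0.12,0.171,0],
  ],
  twist=[
    [0,0,0],
    [0,0,0],
  ],
  gripper=[20,20],
)

```text
clock: 8.72
tool_pos: [484.1, 132.9, 183.1]
tcp_rot: [2.372, 2.057, 0.004]
force: [1.7, -2.2, 6.0]
width: 0.308
grasp_force: 31.0
```

Call:
servo_tool(
  offset=[
    [0.148,0.148,0],
  ],
  twist=[
    [0,0,0],
  ],
  gripper=[20],
)

```text
clock: 8.85
tool_pos: [491.5, 140.4, 183.1]
tcp_rot: [2.372, 2.057, 0.003]
force: [-0.3, -1.2, 5.7]
width: 0.303
grasp_force: 31.0
```

Call:
servo_tool(
  offset=[
    [0.171,0.12,0],
  ],
  twist=[
    [0,0,0],
  ],
  gripper=[20],
)

```text
clock: 8.98
tool_pos: [500.1, 146.4, 183.1]
tcp_rot: [2.372, 2.057, 0.003]
force: [1.3, -2.4, 5.8]
width: 0.311
grasp_force: 31.1
```

Call:
servo_tool(
  offset=[
    [0.19,0.088,0],
  ],
  twist=[
    [0,0,0],
  ],
  gripper=[20],
)

```text
clock: 9.1
tool_pos: [509.5, 150.8, 183.1]
tcp_rot: [2.372, 2.058, 0.003]
force: [0.2, -3.0, 7.3]
width: 0.307
grasp_force: 31.1
```

Call:
servo_tool(
  offset=[
    [0.202,0.054,0],
  ],
  twist=[
    [0,0,0],
  ],
  gripper=[20],
)

```text
clock: 9.22
tool_pos: [519.5, 153.6, 183.1]
tcp_rot: [2.372, 2.058, 0.003]
force: [0.2, -1.9, 6.6]
width: 0.305
grasp_force: 31.1
```

Call:
servo_tool(
  offset=[
    [0.208,0.018,0],
  ],
  twist=[
    [0,0,0],
  ],
  gripper=[20],
)

```text
clock: 9.35
tool_pos: [529.4, 154.5, 183.0]
tcp_rot: [2.372, 2.059, 0.002]
force: [-9.9, -2.3, 13.2]
width: 0.309
grasp_force: 31.7
```

Call:
servo_tool(
  offset=[
    [0,0,0],
  ],
  twist=[
    [0,0,0],
  ],
  gripper=[20],
)

```text
clock: 9.48
tool_pos: [529.2, 154.5, 183.1]
tcp_rot: [2.373, 2.059, 0.002]
force: [-3.2, -0.4, 9.3]
width: 0.306
grasp_force: 31.3
```

The bite came between the readings at 100.8° and 91.3°, so at about 96.5°, TCP near (524.5,154.2). I'll drive on round.

Call:
servo_tool(
  offset=[
    [0.208,-0.018,0],
    [0.202,-0.054,0],
    [0.19,-0.088,0],
    [0.171,-0.12,0],
    [0.148,-0.148,0],
    [0.12,-0.171,0],
    [0.088,-0.19,0],
    [0.054,-0.202,0],
  ],
  twist=[
    [0,0,0],
    [0,0,0],
    [0,0,0],
    [0,0,0],
    [0,0,0],
    [0,0,0],
    [0,0,0],
    [0,0,0],
  ],
  gripper=[20,20,20,20,20,20,20,20],
)

```text
clock: 10.48
tool_pos: [588.3, 109.2, 183.2]
tcp_rot: [-2.365, -2.058, -0.012]
force: [-0.8, 12.1, 6.1]
width: 0.303
grasp_force: 31.0
```

Call:
servo_tool(
  offset=[
    [0.018,-0.208,0],
    [-0.018,-0.208,0],
    [-0.054,-0.202,0],
    [-0.088,-0.19,0],
    [-0.12,-0.171,0],
    [-0.148,-0.148,0],
    [-0.171,-0.12,0],
    [-0.19,-0.088,0],
  ],
  twist=[
    [0,0,0],
    [0,0,0],
    [0,0,0],
    [0,0,0],
    [0,0,0],
    [0,0,0],
    [0,0,0],
    [0,0,0],
  ],
  gripper=[20,20,20,20,20,20,20,20],
)

```text
clock: 11.48
tool_pos: [554.2, 39.4, 183.3]
tcp_rot: [2.369, 2.057, 0.016]
force: [10.9, 4.8, -1.5]
width: 0.307
grasp_force: 30.2
```

Call:
servo_tool(
  offset=[
    [-0.202,-0.054,0],
    [-0.208,-0.018,0],
    [-0.208,0.018,0],
    [-0.202,0.054,0],
    [-0.19,0.088,0],
    [-0.171,0.12,0],
    [-0.148,0.148,0],
    [-0.12,0.171,0],
  ],
  twist=[
    [0,0,0],
    [0,0,0],
    [0,0,0],
    [0,0,0],
    [0,0,0],
    [0,0,0],
    [0,0,0],
    [0,0,0],
  ],
  gripper=[20,20,20,20,20,20,20,20],
)

```text
clock: 12.48
tool_pos: [480.2, 61.3, 183.3]
tcp_rot: [2.368, 2.05, 0.001]
force: [6.4, -10.4, 1.0]
width: 0.308
grasp_force: 30.5
```

Call:
servo_tool(
  offset=[
    [-0.088,0.19,0],
    [-0.054,0.202,0],
    [-0.018,0.208,0],
    [0.018,0.208,0],
    [0.054,0.202,0],
    [0.088,0.19,0],
    [0.12,0.171,0],
    [0.148,0.148,0],
  ],
  twist=[
    [0,0,0],
    [0,0,0],
    [0,0,0],
    [0,0,0],
    [0,0,0],
    [0,0,0],
    [0,0,0],
    [0,0,0],
  ],
  gripper=[20,20,20,20,20,20,20,20],
)

```text
clock: 13.48
tool_pos: [488.8, 138.0, 183.0]
tcp_rot: [2.372, 2.055, -0.008]
force: [-7.9, -9.0, 14.6]
width: 0.303
grasp_force: 31.9
```

Call:
servo_tool(
  offset=[
    [0.171,0.12,0],
    [0.19,0.088,0],
    [0.202,0.054,0],
    [0.208,0.018,0],
  ],
  twist=[
    [0,0,0],
    [0,0,0],
    [0,0,0],
    [0,0,0],
  ],
  gripper=[20,20,20,20],
)

```text
clock: 13.98
tool_pos: [525.9, 154.4, 183.0]
tcp_rot: [-2.37, -2.057, 0.005]
force: [-12.2, -1.1, 15.3]
width: 0.304
grasp_force: 32.0
```

Call:
servo_tool(
  offset=[
    [0.208,-0.018,0],
    [0.202,-0.054,0],
    [0.19,-0.088,0],
    [0.171,-0.12,0],
    [0.148,-0.148,0],
    [0.12,-0.171,0],
    [0.088,-0.19,0],
    [0.054,-0.202,0],
  ],
  twist=[
    [0,0,0],
    [0,0,0],
    [0,0,0],
    [0,0,0],
    [0,0,0],
    [0,0,0],
    [0,0,0],
    [0,0,0],
  ],
  gripper=[20,20,20,20,20,20,20,20],
)

```text
clock: 14.98
tool_pos: [588.3, 109.2, 183.2]
tcp_rot: [-2.365, -2.058, -0.012]
force: [-2.1, 11.7, 6.2]
width: 0.307
grasp_force: 31.0
```

Call:
servo_tool(
  offset=[
    [0.018,-0.208,0],
    [-0.018,-0.208,0],
    [-0.054,-0.202,0],
    [-0.088,-0.19,0],
    [-0.12,-0.171,0],
    [-0.148,-0.148,0],
    [-0.171,-0.12,0],
    [-0.19,-0.088,0],
  ],
  twist=[
    [0,0,0],
    [0,0,0],
    [0,0,0],
    [0,0,0],
    [0,0,0],
    [0,0,0],
    [0,0,0],
    [0,0,0],
  ],
  gripper=[20,20,20,20,20,20,20,20],
)

```text
clock: 15.98
tool_pos: [554.2, 39.4, 183.3]
tcp_rot: [2.369, 2.057, 0.016]
force: [10.8, 4.5, -2.2]
width: 0.306
grasp_force: 30.2
```

Call:
servo_tool(
  offset=[
    [-0.202,-0.054,0],
    [-0.208,-0.018,0],
    [-0.208,0.018,0],
    [-0.202,0.054,0],
    [-0.19,0.088,0],
    [-0.171,0.12,0],
    [-0.148,0.148,0],
    [-0.12,0.171,0],
  ],
  twist=[
    [0,0,0],
    [0,0,0],
    [0,0,0],
    [0,0,0],
    [0,0,0],
    [0,0,0],
    [0,0,0],
    [0,0,0],
  ],
  gripper=[20,20,20,20,20,20,20,20],
)

```text
clock: 16.98
tool_pos: [480.2, 61.3, 183.2]
tcp_rot: [2.368, 2.05, 0.001]
force: [5.5, -9.6, 1.1]
width: 0.308
grasp_force: 30.5
```

Call:
servo_tool(
  offset=[
    [-0.088,0.19,0],
    [-0.054,0.202,0],
    [-0.018,0.208,0],
    [0.018,0.208,0],
    [0.054,0.202,0],
    [0.088,0.19,0],
    [0.12,0.171,0],
    [0.148,0.148,0],
  ],
  twist=[
    [0,0,0],
    [0,0,0],
    [0,0,0],
    [0,0,0],
    [0,0,0],
    [0,0,0],
    [0,0,0],
    [0,0,0],
  ],
  gripper=[20,20,20,20,20,20,20,20],
)

```text
clock: 17.98
tool_pos: [488.8, 138.1, 183.0]
tcp_rot: [2.372, 2.055, -0.008]
force: [-6.9, -9.1, 13.9]
width: 0.308
grasp_force: 31.9
```

Call:
servo_tool(
  offset=[
    [0.171,0.12,0],
    [0.19,0.088,0],
    [0.15,0.04,0],
    [0,0,0],
    [0,0,0],
  ],
  twist=[
    [0,0,0],
    [0,0,0],
    [0,0,0],
    [0,0,0],
    [0,0,0],
  ],
  gripper=[20,20,20,20,20],
)

```text
clock: 18.6
tool_pos: [514.1, 152.3, 183.0]
tcp_rot: [-2.372, -2.058, 0.003]
force: [-8.4, -2.5, 12.4]
width: 0.31
grasp_force: 31.8
```

Call:
servo_tool(
  offset=[
    [0.1,0.022,0],
    [0.1,0.015,0],
    [0,0,0],
    [0,0,0],
  ],
  twist=[
    [0,0,0],
    [0,0,0],
    [0,0,0],
    [0,0,0],
  ],
  gripper=[20,20,20,20],
)

```text
clock: 19.1
tool_pos: [523.6, 154.2, 183.0]
tcp_rot: [-2.372, -2.058, 0.004]
force: [-8.7, -3.0, 13.0]
width: 0.304
grasp_force: 31.8
```

Call:
servo_tool(
  offset=[
    [0,0,0],
    [0,0,0],
    [0,0,0],
    [0,0,0.6],
    [0,0,0.9],
    [0,-0.6,0],
    [0,-0.9,0],
    [0,-0.9,0],
  ],
  twist=[
    [0,0,0],
    [0,0,0],
    [0,0,0],
    [0,0,0],
    [0,0,0],
    [0,0,0],
    [0,0,0],
    [0,0,0],
  ],
  gripper=[50,50,50,50,50,50,50,50],
  squeeze=25,
)

```text
clock: 20.1
tool_pos: [526.0, 33.1, 256.8]
tcp_rot: [2.372, 2.059, 0.001]
force: [0.4, -0.2, 0.1]
width: 0.585
grasp_force: 0.0
```

Call:
servo_tool(
  offset=[
    [0,-0.9,0],
    [0,-0.7,0],
    [0,-0.4,-0.4],
    [0,0,-0.8],
    [0,0,-0.9],
    [0,0,0],
    [0,0,0],
  ],
  twist=[
    [0,0,0],
    [0,0,0],
    [0,0,0],
    [0,0,0],
    [0,0,0],
    [0,0,0],
    [0,0,0],
  ],
  gripper=[50,50,50,50,50,50,50],
)

```text
clock: 20.98
tool_pos: [526.5, -66.0, 153.2]
tcp_rot: [2.372, 2.058, 0.001]
force: [-0.3, 0.0, -0.6]
width: 0.586
grasp_force: 0.0
```

```bash
python3 - <<'E'
from h import *
w=cam("wrist");o=get_obs();print(o["tool_pos"],o["tcp_rot"],o["width"],o["force"])
b=blob(w,"yel");print(b,"expected",proj(w,[523.0,-70.7,105]))
s=cam("scene");d=cam("side");
print("red",tri([(s,blob(s,"red",(350,120,440,220))[0]),(d,blob(d,"red",(270,220,370,310))[0])]).round(1))
E
```

```text
[527.33029987 -66.19899398 153.89613163] [2.37111105 2.05660482 0.00312258] 0.5841993809149982 [ 0.14593396 -0.42748939  0.66932678]
(array([314. , 236.5]), [298, 214, 33, 46, 1184], array([314.18581081, 237.37415541])) expected [314.03924984 235.57942562]
red [518.6 157.1 200.9]
```

Call:
servo_tool(
  offset=[
    [-0.06,-0.07,-0.5],
    [0,0,-0.64],
    [0,0,0],
    [0,0,0],
    [0,0,0],
    [0,0,0],
    [0,0,0],
  ],
  twist=[
    [0,0,0],
    [0,0,0],
    [0,0,0],
    [0,0,0],
    [0,0,0],
    [0,0,0],
    [0,0,0],
  ],
  gripper=[50,50,40,15,15,15,15],
  squeeze=25,
)

```text
clock: 22.0
tool_pos: [523.7, -69.6, 96.6]
tcp_rot: [2.372, 2.057, 0.002]
force: [-3.0, 0.8, 6.6]
width: 0.252
grasp_force: 26.0
```

Call:
servo_tool(
  offset=[
    [-0.1,0.014,0],
    [-0.2,0.028,0],
    [-0.2,0.028,0],
    [-0.2,0.028,0],
    [-0.1,0.014,0],
    [-0.06,0.008,0],
    [0,0,0],
    [0,0,0],
  ],
  twist=[
    [0,0,0],
    [0,0,0],
    [0,0,0],
    [0,0,0],
    [0,0,0],
    [0,0,0],
    [0,0,0],
    [0,0,0],
  ],
  gripper=[15,15,15,15,15,15,15,15],
)

```text
clock: 23.0
tool_pos: [481.1, -64.0, 96.6]
tcp_rot: [2.371, 2.056, 0.003]
force: [0.8, -0.5, 8.6]
width: 0.246
grasp_force: 26.3
```

Call:
servo_tool(
  offset=[
    [-0.03,0.004,0],
    [-0.03,0.004,0],
    [-0.02,0.003,0],
    [0,0,0],
  ],
  twist=[
    [0,0,0],
    [0,0,0],
    [0,0,0],
    [0,0,0],
  ],
  gripper=[15,15,15,15],
)

```text
clock: 23.5
tool_pos: [479.0, -63.7, 96.6]
tcp_rot: [2.369, 2.054, 0.007]
force: [6.7, -0.1, 4.6]
width: 0.246
grasp_force: 26.1
```

The gate is at its shut stop, so I'll relieve the load, open and rise.

Call:
servo_tool(
  offset=[
    [0.02,0,0],
    [0,0,0],
    [0,0,0],
    [0,0,0.4],
    [0,0,0.9],
    [0,0,1],
    [0,-0.5,0.9],
    [0,0,0],
  ],
  twist=[
    [0,0,0],
    [0,0,0],
    [0,0,0],
    [0,0,0],
    [0,0,0],
    [0,0,0],
    [0,0,0],
    [0,0,0],
  ],
  gripper=[50,50,50,50,50,50,50,50],
)

```text
clock: 24.5
tool_pos: [478.9, -89.6, 258.3]
tcp_rot: [2.37, 2.052, 0.005]
force: [-0.4, -0.4, -0.9]
width: 0.585
grasp_force: 0.0
```

```bash
python3 - <<'E'
from h import *
w=cam("wrist");s=cam("scene");d=cam("side");cv2.imwrite("pics/w5.png",w["image"])
Y=[(w,blob(w,"yel")[0]),(s,blob(s,"yel",(300,150,345,195))[0]),(d,blob(d,"yel",(360,220,400,270))[0])]
print("yel",tri(Y).round(1),"crank",plane(w,blob(w,"red")[0],192).round(1),tri([(s,blob(s,"red",(350,120,440,220))[0]),(d,blob(d,"red",(270,220,370,310))[0])]).round(1))
E
```

```text
Traceback (most recent call last):
  File "h.py", line 28, in blob
    i=1+np.argmax(st[1:,4]);q=np.argwhere(l==i)[:,::-1]
        ~~~~~~~~~^^^^^^^^^^
ValueError: attempt to get argmax of an empty sequence
```

View pics/w5.png

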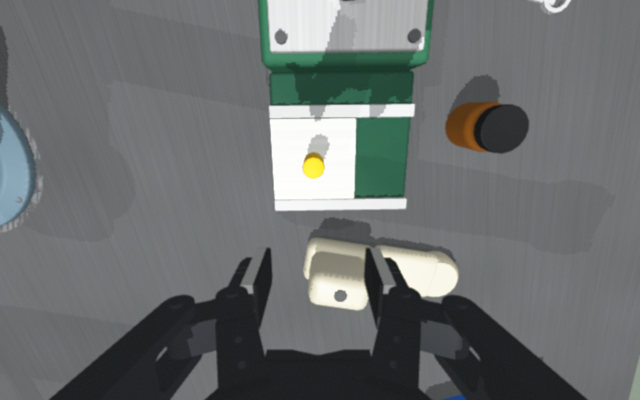

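The gate is shut (knob at (313,166), plate flush left, no black hole). The last and jar stand as before, and the gripper is clear of everything.

```bash
python3 -c "
from bench import *
print(job_done())"
```

```text
the job is handed in; nothing more can be done
None
```

I opened the gate, drove the roller two turns from the bite (felt at about 96.5°, known to within about 5°), shut the gate again, let go and handed the job in at about 24.5 s; no verdict was returned.

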